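# Clamp a D battery with a torque-limited crank

### The job

Stand the D battery upright and fully down in the round socket of the cell-test holder, without ramming it, and let go of it. Then turn the holder's crank clockwise (seen from above) by its black knob until the torque limiter slips and lifts the red pin in the hub by 2 to 4 mm; stop there and let go, with the battery still fully down in its socket. Do not shift the parts jar or the solder reel.

Things in the scene. Friction and masses are not known exactly. Their poses are not given: they have to be found in the camera images.
- battery_mid (a point): Centre of the D battery (dark blue lower part, gold upper part), a cylinder 33 mm in diameter and 59 mm tall, about 0.14 kg, loose, standing upright on the table. The point is on its axis, 30 mm above its foot; z axis up. Gripped with the finger ends 25 mm or more above its foot, it goes home without the fingers meeting the block.
- holder: Cell-test holder, fixed to the table: grey plate 90 (x) x 180 (y) x 10 mm, origin at the centre of its underside, z up. Aluminium socket block 62 x 62 mm at local (0, +50) mm, top 30 mm above the table. Dark spindle housing at (0, -45) mm carries the crank. A brass plunger driven by the crank comes at most 3.4 mm into the bore; it never squeezes the battery hard.
- socket_mouth (a point): Centre of the mouth of the socket's bore, on the top face of the aluminium block, 30 mm above the table: a round bore 38 mm in diameter and 18 mm deep with a 2 mm chamfer. A battery fully down stands 12 mm above the table, so its mid-point is 12 mm above this point and 41 mm of it stands out.
- crank_axis (a point): Point on the crank's vertical axis, level with the knob's grip point. Clockwise from above, the crank first runs easily (0.1 N m: 1.5 N at the knob) for an unknown 0.8 to 1.3 rad; then the screw meets its stop and the limiter slips at 0.6 N m: the knob moves on against a steady 8.5 N. The crank stays where it is left.
- crank_knob (a point): Grip point of the crank's knob: upright black cylinder 22 mm in diameter, from 61.5 to 100.5 mm above the table, at the end of a 70 mm steel arm, spinning freely on its own axle. The point is on its axis, 19 mm below its top, 70 mm from the crank's axis. It starts on the side of the axis away from the robot and swings round the right-hand side.
- pin_top (a point): Top centre of the red pin, 10 mm in diameter, in the middle of the crank's hub. It stands 68 mm above the table until the limiter slips and rises 12 mm per radian of slip (1 mm for each 5.8 mm of the knob's path), staying up.
- jar: White plastic parts jar with a red lid, 45 mm in diameter, 61 mm tall, loose, origin at the centre of its underside. Leave it.
- reel: Reel of solder, light grey, 55 mm in diameter, 45 mm tall, loose, origin at the centre of its underside. Leave it.
Things that resemble listed ones, but are neither listed nor needed, are in the scene too. Several things look just like the part that bears battery_mid: the one meant starts farthest from the robot's base.

How it is judged:
By the outcome, as a careful person would: the job done as asked, in the order asked, and still so for the second after the job is handed in, with the robot touching nothing.
It also fails if it takes over 69 s, if anything falls off the work surface, if the arm or the gripper's body presses on something with over 40 N, if the wrist force passes 120 N, or if a joint passes its speed limit or range.

### The arm

A 7-joint arm with a two-finger parallel gripper is mounted at the origin on a cart in front of the work surface, level with it; the furniture and walls round the work are solid. World frame = base frame: x ahead of the robot, y to its left, z up, the work surface at z = 0. Lengths are in m, angles in rad, forces in N, time in s.
With the tool pointing down it reaches from about 0.4 to 0.875 m from the base axis. Payload 19.3 kg.
Tool frame: the origin (TCP) lies on the mounting face of the last link; the fingertips stand 173 mm ahead of it and the grasp point (between the pads) lies 155 mm ahead of it (bot.grip_point_offset is the distance from the TCP to the grasp point, in m); z points along the fingers, y is the line along which they close (so a half turn about z gives the same grasp; the last joint's range is limited). The gripper opens to 85 mm and grips with 20 to 120 N. Pads are 22 mm wide; open, the fingers measure 114 mm over their backs; the gripper's body (76 mm by 85 mm) begins 54 mm behind the grasp point. The pads swing forward as they close: fully open they stand 13 mm farther back than shut.
Start: joints at [1.049, 0.521, -0.036, 1.599, 0.021, 1.021, -0.113], TCP at [0.273, -0.562, 0.405] pointing down, gripper open.
Joint ranges: [-2.91, 2.91], [-0.3, 2.13], [-1.5, 1.42], [0.17, 2.43], [-1.26, 4.41], [0.16, 1.93], [-2.52, 2.52]. Speed limits (rad/s): [1.89, 1.89, 2.39, 2.39, 3.01, 3.01, 3.01].

### API

Orientations are given as [roll, pitch, yaw] about the fixed x, y, z axes, in that order (R = Rz(yaw) Ry(pitch) Rx(roll)).
In Python, from workcell import bot gives the robot as it stands.
- The arm moves only by the tool arm_command, never from a script. Its argument "deltas" is a list of rows, each a list of 3 entries, a list of its own where there are three numbers: the shift along the tool's x, y, z in cm, then the turn, a rotation vector about the tool's x, y, z in rad, then the finger opening in cm, from 0 to 8.54. In form: [[[tx, ty, tz], [rx, ry, rz], claw], ...]. A call has 1 to 20 rows; each row shifts and turns the commanded pose from where the row before left it, along the tool's axes as they then stand; what a row does not reach is not made up. A row lasts 1/10 s, in which the tool goes at most 50 mm and 8.59 degrees, less where a joint would pass 70% of its speed; a pose out of reach is approached as far as the arm can. A call with a gripper value outside its range is refused whole. The fingers move at their own pace and stop on an object; "newtons" is the grip in N (left out, the last holds). Time passes only in rows, so rows that do not move let the fingers close. It gives the time, the measured TCP pose, the force, the opening and the grip force at its end, in the units of the state.
- bot.observe(): the state, without advancing time (a new reading comes with each control period).
- bot.grab_frame(name): name is "scene" or "side" or "wrist"; returns a dict with "frame" (400x640x3 uint8, red, green, blue), "K" (3x3 intrinsics, pixels), "rvec" (rotation vector, rad) and "tvec" (3), from world to camera coordinates, as OpenCV has them; the wrist camera has in their place "T_tool_cam" (4x4, takes a point from camera to tool coordinates, whose origin is the TCP and whose axes are the flange's). Camera axes: x right, y down, z forward; pixel columns grow to the right and rows downward; lengths in m; the calibration is good to about 2 mm. The wrist camera is an equidistant fisheye: a pixel r from the principal point sees the ray r / f radians off the axis. A picture is of the moment at which its call begins: read the wrist's pose just before it. There is no depth.
- bot.job_done(): hands the job in; it is judged then, once.
Trained networks look in a picture, given as the dict that the camera call returned (one of the last four; its "shot" number tells which), for a name from the list of things; names that differ only in an ending like _2 or _b are one class to them, and where a whole thing is asked for, a point or a joint stands for the part that bears it (a point fixed in the world has none). Each returns a list of dicts, best first, with "p" (0 to 1); they miss things now and then, are a little off and sometimes report something else, mostly with a low value. They report only what shows in the picture. A call takes as long as a camera call. They do not tell look-alikes from the thing itself.
- bot.find_in(name, picture): "rect" ([left, top, width, height] in pixels, round what is visible of it).
- bot.mark_of(name, picture): "at" ([column, row] in pixels: a listed point, or the origin of a listed thing).
The state is a dict: "clock": time; "qpos": joint angles; "qd": joint speeds; "joint_efforts": joint torques, N m; "position": TCP position; "tool_rot": TCP orientation; "force": force on the tool from outside, world axes, zero at the start; "moment": the same for the moment, N m; "grip_width": finger opening in m; "finger_force": force on a finger pad.
Only numpy, scipy, OpenCV 4.12 (cv2) and the standard library are available. Lean on these libraries where they do the work, as an engineer would, in place of code of your own. Each camera call takes 0.05 s, during which the arm holds its last target. There are 200 camera calls.

## Working session

There is one attempt and no reset: what is moved stays moved. The work goes in short steps, Python scripts to look and compute and a tool call to move; the robot and the scene stay as the last step left them, time stands still between calls to the robot, and variables do not carry over. Pictures are saved under pics/ and viewed, at most 10 in all, crops included, and the job is handed in when it is done.

Besides the shell and the picture viewer there is one more tool, called after "Emit:" by a JSON object that holds its "method" and its "body". arm_command: Moves the arm, as the interface text tells. Its arguments: {"type":"object","properties":{"deltas":{"type":"array","items":{"type":"array"}},"newtons":{"type":"number"}},"required":["deltas"]}

```bash
mkdir -p pics; cat > h.py <<'E'
import numpy as np, cv2
from scipy.spatial.transform import Rotation as R
from workcell import bot
def cam_ray(pic,uv,st=None):
    K=np.array(pic["K"],float)
    if "T_tool_cam" in pic:
        x=(uv[0]-K[0,2])/K[0,0]; y=(uv[1]-K[1,2])/K[1,1]; r=np.hypot(x,y)
        d=np.array([np.sin(r)*x/max(r,1e-9),np.sin(r)*y/max(r,1e-9),np.cos(r)])
        T=np.eye(4); T[:3,:3]=R.from_euler('xyz',st["tool_rot"]).as_matrix(); T[:3,3]=st["position"]
        M=T@np.array(pic["T_tool_cam"]); return M[:3,3],M[:3,:3]@d
    Rm=R.from_rotvec(np.ravel(pic["rvec"])).as_matrix(); t=np.ravel(pic["tvec"])
    d=Rm.T@np.linalg.inv(K)@np.array([uv[0],uv[1],1.]); return -Rm.T@t,d
def at_z(pic,uv,z,st=None):
    o,d=cam_ray(pic,uv,st); return o+d*(z-o[2])/d[2]
E
cat > a.py <<'E'
from h import *
st=bot.observe(); print(st)
Z=dict(battery_mid=.03,socket_mouth=.03,crank_axis=.0815,crank_knob=.0815,pin_top=.068,jar=0,reel=0,holder=0)
for n in ["scene","side","wrist"]:
    st=bot.observe(); p=bot.grab_frame(n); cv2.imwrite(f"pics/{n}0.png",p["frame"][:,:,::-1])
    for k,z in Z.items():
        for m in bot.mark_of(k,p):
            if m["p"]>.2: print(n,k,round(m["p"],2),np.round(m["at"]),at_z(p,m["at"],z,st).round(4))
E
python3 a.py
```

```text
{'clock': 0.0, 'qpos': array([ 1.04881252,  0.52200797, -0.03633225,  1.59997908,  0.02117837,
        1.0210877 , -0.11281082]), 'qd': array([ 1.50117134e-03, -1.09696471e-03, -4.36350847e-04, -7.57955670e-04,
        1.56842259e-05,  2.14813341e-03, -6.41256993e-04]), 'joint_efforts': array([ 1.75697722e-03, -9.27095962e+01,  1.98094994e+00, -3.69923723e+01,
        1.79210433e-02,  8.25743802e-03,  8.30128943e-05]), 'position': array([ 0.27278457, -0.56218302,  0.40413968]), 'tool_rot': array([-3.14049600e+00,  5.65514536e-05,  4.51755425e-01]), 'force': array([ 0.10474609,  0.7905255 , -0.09596455]), 'moment': array([-0.00308884,  0.02095252,  0.03604871]), 'finger_force': 0.0, 'grip_width': 0.08530485952707943}
scene battery_mid 0.82 [346. 204.] [ 0.4471 -0.1968  0.03  ]
scene battery_mid 0.71 [347. 232.] [ 0.3853 -0.0998  0.03  ]
scene battery_mid 0.53 [366. 218.] [ 0.3765 -0.1769  0.03  ]
scene socket_mouth 0.97 [251. 260.] [0.51   0.1117 0.03  ]
scene crank_axis 0.59 [278. 219.] [0.5128 0.0097 0.0815]
scene crank_knob 0.76 [256. 209.] [0.5778 0.011  0.0815]
scene jar 0.7 [347. 182.] [ 0.5221 -0.327   0.    ]
scene reel 0.79 [305. 197.] [ 0.5771 -0.1925  0.    ]
scene holder 0.67 [267. 260.] [0.5035 0.0662 0.    ]
side battery_mid 0.88 [346. 190.] [ 0.4485 -0.2211  0.03  ]
side battery_mid 0.81 [394. 194.] [ 0.3311 -0.2349  0.03  ]
side battery_mid 0.74 [362. 217.] [ 0.3828 -0.1164  0.03  ]
side battery_mid 0.6 [369. 201.] [ 0.3818 -0.1867  0.03  ]
side socket_mouth 0.6 [274. 270.] [0.5066 0.1122 0.03  ]
side crank_axis 0.6 [284. 223.] [0.5174 0.0239 0.0815]
side crank_knob 0.81 [260. 217.] [0.574  0.0163 0.0815]
side pin_top 0.47 [332. 178.] [ 0.4788 -0.2038  0.068 ]
side jar 0.88 [332. 182.] [ 0.5062 -0.2937  0.    ]
side reel 0.62 [291. 197.] [ 0.5859 -0.1965  0.    ]
side holder 0.59 [279. 266.] [0.517  0.0663 0.    ]
wrist battery_mid 0.91 [106.  36.] [ 0.3235 -0.2482  0.03  ]
```

View pics/scene0.png

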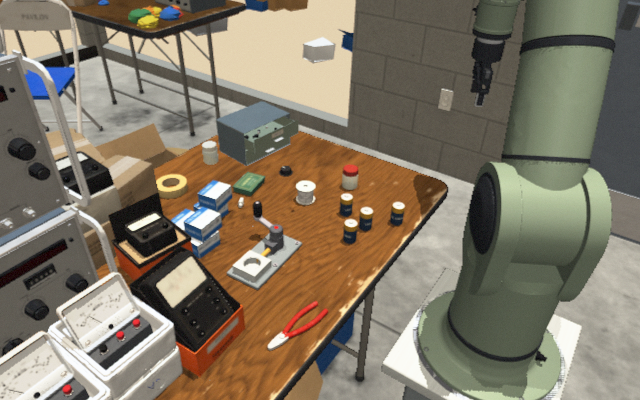

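View pics/side0.png

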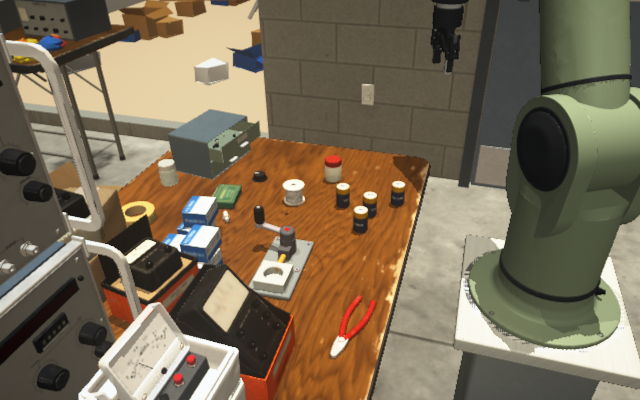

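The scene shows four batteries. The farthest is at scene (346,204) / side (346,190), about (0.448,-0.21). The holder is at about (0.51,0.066) with yaw near 0, and its knob is on the far side. I'll hover near the battery for a closer look.

Emit:
{"method": "arm_command", "body": {"deltas": [[[0, 0, 0], [0, 0, 0.113], 8.5], [[0, 0, 0], [0, 0, 0.113], 8.5], [[0, 0, 0], [0, 0, 0.113], 8.5], [[0, 0, 0], [0, 0, 0.113], 8.5], [[1.3, -2.9, 0.4], [0, 0, 0], 6], [[1.3, -2.9, 0.4], [0, 0, 0], 6], [[1.3, -2.9, 0.4], [0, 0, 0], 6], [[1.3, -2.9, 0.4], [0, 0, 0], 6], [[1.3, -2.9, 0.4], [0, 0, 0], 6], [[1.3, -2.9, 0.4], [0, 0, 0], 6], [[1.3, -2.9, 0.4], [0, 0, 0], 6], [[1.3, -2.9, 0.4], [0, 0, 0], 6], [[1.3, -2.9, 0.4], [0, 0, 0], 6], [[1.3, -2.9, 0.4], [0, 0, 0], 6], [[1.3, -2.9, 0.4], [0, 0, 0], 6], [[1.3, -2.9, 0.4], [0, 0, 0], 6], [[0, 0, 0], [0, 0, 0], 6], [[0, 0, 0], [0, 0, 0], 6]]}}

```text
clock: 3.15
position: [0.4291, -0.214, 0.3567]
tool_rot: [3.142, 0.0, 0.001]
force: [-0.5, 0.3, 0.3]
grip_width: 0.0599
finger_force: 0.0
```

```bash
cat > b.py <<'E'
from h import *
import sys
Z=dict(battery_mid=.03,socket_mouth=.03,crank_axis=.0815,crank_knob=.0815,pin_top=.068,jar=0,reel=0,holder=0)
st=bot.observe(); print(st["clock"],st["position"].round(4),st["tool_rot"].round(3))
p=bot.grab_frame("wrist"); cv2.imwrite(f"pics/{sys.argv[1]}.png",p["frame"][:,:,::-1])
for k in sys.argv[2:]:
    for m in bot.mark_of(k,p):
        if m["p"]>.2: print(k,round(m["p"],2),np.round(m["at"]),at_z(p,m["at"],Z[k],st).round(4))
E
python3 b.py w1 battery_mid jar reel socket_mouth crank_knob pin_top
```

```text
3.15 [ 0.4291 -0.214   0.3567] [3.142e+00 0.000e+00 1.000e-03]
battery_mid 0.85 [214. 222.] [ 0.3837 -0.1088  0.03  ]
battery_mid 0.72 [294. 160.] [ 0.4498 -0.1971  0.03  ]
battery_mid 0.67 [272. 230.] [ 0.3758 -0.1726  0.03  ]
battery_mid 0.63 [340. 273.] [ 0.3212 -0.2468  0.03  ]
jar 0.58 [403. 102.] [ 0.5094 -0.3118  0.    ]
socket_mouth 0.57 [ 48. 128.] [0.5034 0.1171 0.03  ]
crank_knob 0.94 [78. 47.] [0.5793 0.007  0.0815]
pin_top 0.45 [ 76. 119.] [0.509  0.0265 0.068 ]
```

Emit:
{"method": "arm_command", "body": {"deltas": [[[1.0, -0.75, 2.5], [0, 0, 0], 7], [[1.0, -0.75, 2.5], [0, 0, 0], 7], [[0, 0, 2.5], [0, 0, 0], 7], [[0, 0, 1], [0, 0, 0], 7], [[0, 0, 0], [0, 0, 0], 7], [[0, 0, 0], [0, 0, 0], 7]]}}

```text
clock: 4.1
position: [0.449, -0.1997, 0.2725]
tool_rot: [3.141, -0.001, -0.001]
force: [0.7, -0.2, 0.0]
grip_width: 0.0699
finger_force: 0.0
```

```bash
python3 b.py w2 battery_mid jar reel
```

```text
4.1 [ 0.449  -0.1997  0.2725] [ 3.141e+00 -1.000e-03 -1.000e-03]
battery_mid 0.98 [358. 336.] [ 0.3235 -0.2438  0.03  ]
battery_mid 0.91 [204. 280.] [ 0.3857 -0.1076  0.03  ]
battery_mid 0.77 [280. 293.] [ 0.3755 -0.1733  0.03  ]
battery_mid 0.61 [305. 211.] [ 0.4497 -0.1952  0.03  ]
jar 0.86 [447. 131.] [ 0.5088 -0.313   0.    ]
reel 0.74 [290.  43.] [ 0.5744 -0.1841  0.    ]
```

View pics/w2.png

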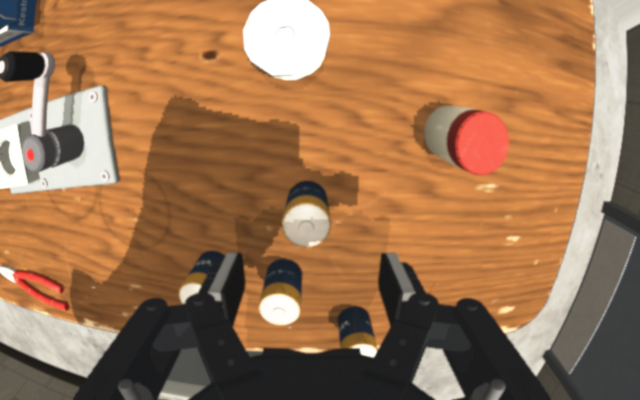

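The target battery's top is at (307,225) and its blue foot at (306,188), which agrees with (0.450,-0.196). Nothing is in the way, so I'll descend and grip.

Emit:
{"method": "arm_command", "body": {"deltas": [[[0.1, -0.4, 1.5], [0, 0, 0], 7], [[0, 0, 2], [0, 0, 0], 7], [[0, 0, 2], [0, 0, 0], 7], [[0, 0, 1.7], [0, 0, 0], 7], [[0, 0, 0], [0, 0, 0], 7], [[0, 0, 0], [0, 0, 0], 3], [[0, 0, 0], [0, 0, 0], 2.5], [[0, 0, 0], [0, 0, 0], 2.5], [[0, 0, 0], [0, 0, 0], 2.5], [[0, 0, 0], [0, 0, 0], 2.5], [[0, 0, 0], [0, 0, 0], 2.5], [[0, 0, 0], [0, 0, 0], 2.5]], "newtons": 40}}

```text
clock: 5.5
position: [0.4503, -0.1955, 0.2008]
tool_rot: [3.141, -0.002, -0.0]
force: [-0.8, 0.4, 9.8]
grip_width: 0.0316
finger_force: 38.7
```

Emit:
{"method": "arm_command", "body": {"deltas": [[[0, 0, -1], [0, 0, 0], 2.5], [[0, 0, -2.5], [0, 0, 0], 2.5], [[0, 0, -3], [0, 0, 0], 2.5], [[0, 0, -3], [0, 0, 0], 2.5], [[0, 0, 0], [0, 0, 0], 2.5], [[0, 0, 0], [0, 0, 0], 2.5]]}}

```text
clock: 6.1
position: [0.4499, -0.1954, 0.2957]
tool_rot: [3.141, -0.002, -0.0]
force: [0.0, -0.1, -1.7]
grip_width: 0.0319
finger_force: 40.2
```

```bash
python3 b.py w3 battery_mid; cat >c.py <<'E'
from h import *
import sys
Z=dict(battery_mid=.03,socket_mouth=.03,crank_axis=.0815,crank_knob=.0815,pin_top=.068)
for n in ["scene","side"]:
    p=bot.grab_frame(n); cv2.imwrite(f"pics/{sys.argv[1]}_{n}.png",p["frame"][:,:,::-1])
    for a in sys.argv[2:]:
        k,z=a.split("=")
        for m in bot.mark_of(k,p):
            if m["p"]>.2: print(n,k,round(m["p"],2),np.round(m["at"]),at_z(p,m["at"],float(z)).round(4))
E
python3 c.py s3 battery_mid=.125
```

```text
6.1 [ 0.4499 -0.1954  0.2957] [ 3.141e+00 -2.000e-03 -0.000e+00]
battery_mid 0.84 [309. 264.] [ 0.3922 -0.1937  0.03  ]
battery_mid 0.83 [218. 270.] [ 0.3837 -0.1096  0.03  ]
battery_mid 0.65 [361. 323.] [ 0.3205 -0.2456  0.03  ]
scene battery_mid 0.78 [353. 230.] [ 0.3247 -0.0138  0.125 ]
scene battery_mid 0.77 [366. 218.] [ 0.3204 -0.0645  0.125 ]
scene battery_mid 0.54 [351. 184.] [ 0.4197 -0.1626  0.125 ]
scene battery_mid 0.51 [399. 212.] [ 0.271  -0.1287  0.125 ]
scene battery_mid 0.45 [348. 173.] [ 0.4503 -0.1987  0.125 ]
side battery_mid 0.85 [369. 204.] [ 0.3515 -0.0303  0.125 ]
side battery_mid 0.61 [362. 216.] [0.3543 0.0174 0.125 ]
side battery_mid 0.55 [344. 158.] [ 0.4509 -0.208   0.125 ]
```

View pics/w3.png

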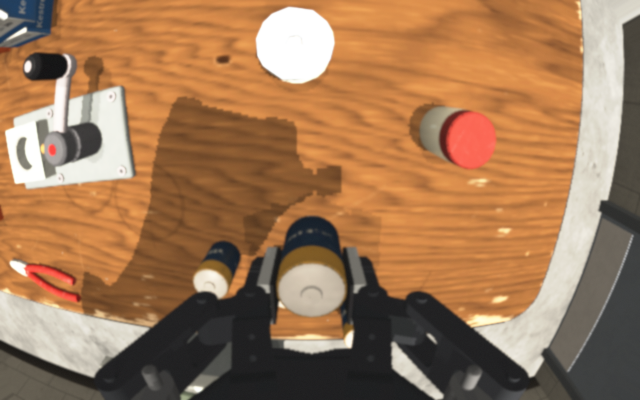

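The battery is held upright and centred, with its cap at (313,295). Next I'll carry it to just short of the socket and look.

Emit:
{"method": "arm_command", "body": {"deltas": [[[0, -1.5, 0], [0, 0, 0], 2.5], [[0.1, -3, 0], [0, 0, 0], 2.5], [[0.1, -3, 0], [0, 0, 0], 2.5], [[0.1, -3, 0], [0, 0, 0], 2.5], [[0.1, -3, 0], [0, 0, 0], 2.5], [[0.1, -3, 0], [0, 0, 0], 2.5], [[0.1, -3, 0], [0, 0, 0], 2.5], [[0.1, -3, 0], [0, 0, 0], 2.5], [[0.1, -3, 0], [0, 0, 0], 2.5], [[0.1, -2, 0], [0, 0, 0], 2.5], [[0.1, -1, 0], [0, 0, 0], 2.5], [[0, 0, 0], [0, 0, 0], 2.5], [[0, 0, 0], [0, 0, 0], 2.5]]}}

```text
clock: 7.7
position: [0.46, 0.0887, 0.2945]
tool_rot: [3.141, 0.001, -0.001]
force: [0.7, -0.4, -1.4]
grip_width: 0.0318
finger_force: 40.2
```

```bash
python3 b.py w4 battery_mid socket_mouth crank_axis crank_knob pin_top; python3 - <<'E'
from h import *
st=bot.observe(); p=bot.grab_frame("wrist"); z=st["position"][2]-.2008+.03
for m in bot.mark_of("battery_mid",p): print(m["p"],m["at"],at_z(p,m["at"],z,st)-st["position"])
print(p["K"],p["T_tool_cam"])
# circle of the bore by fit on bright rim left to viewing
E
```

```text
7.7 [0.46   0.0887 0.2945] [ 3.141e+00  1.000e-03 -1.000e-03]
battery_mid 0.82 [503. 267.] [ 0.3878 -0.1087  0.03  ]
battery_mid 0.81 [312. 263.] [0.4035 0.0884 0.03  ]
battery_mid 0.61 [544. 270.] [ 0.3768 -0.175   0.03  ]
battery_mid 0.56 [568. 302.] [ 0.3178 -0.2506  0.03  ]
socket_mouth 0.61 [271. 147.] [0.5044 0.1193 0.03  ]
crank_axis 0.64 [416. 152.] [0.511  0.0238 0.0815]
crank_knob 0.67 [446.  43.] [0.5807 0.0059 0.0815]
pin_top 0.43 [409. 152.] [0.5087 0.024  0.068 ]
0.92 [310.0, 266.6] [-0.0027132   0.00063187 -0.1708    ]
0.72 [502.6, 269.0] [-0.01108925 -0.11871916 -0.1708    ]
0.72 [568.4, 302.2] [-0.05227857 -0.20476454 -0.1708    ]
0.56 [546.1, 271.5] [-0.01781036 -0.16101682 -0.1708    ]
[[309.70691629   0.         311.28947854]
 [  0.         309.70691629 198.69617955]
 [  0.           0.           1.        ]] [[ 8.41056440e-05 -9.45039683e-01 -3.26955641e-01  8.37503104e-02]
 [ 9.99999990e-01  4.11609401e-05  1.38266222e-04  1.17270036e-05]
 [-1.17209265e-04 -3.26955649e-01  9.45039676e-01  3.05189280e-02]
 [ 0.00000000e+00  0.00000000e+00  0.00000000e+00  1.00000000e+00]]
```

View pics/w4.png

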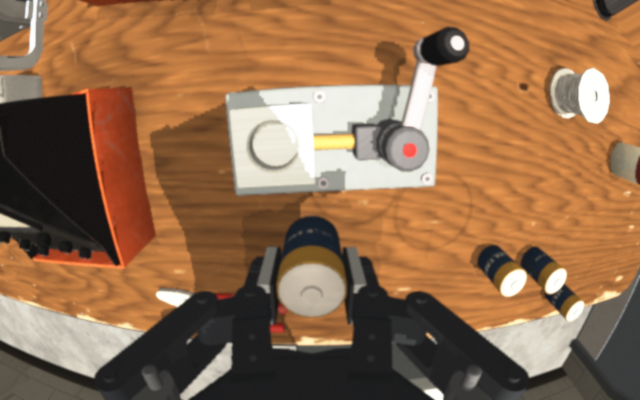

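```bash
cat > rect.py <<'E'
from h import *
def rectify(p,st,cx,cy,z,half=.04,s=.0002):
    n=int(2*half/s); i=np.arange(n)
    X=cx+half-i[:,None]*s+0*i[None,:]; Y=cy+half-i[None,:]*s+0*i[:,None]   # up=+x, left=+y
    P=np.stack([X,Y,np.full_like(X,z)],-1)
    T=np.eye(4); T[:3,:3]=R.from_euler('xyz',st["tool_rot"]).as_matrix(); T[:3,3]=st["position"]
    M=np.linalg.inv(T@np.array(p["T_tool_cam"])); c=P@M[:3,:3].T+M[:3,3]
    K=np.array(p["K"]); h=np.hypot(c[...,0],c[...,1]); th=np.arctan2(h,c[...,2])/h
    return cv2.remap(p["frame"],(K[0,2]+K[0,0]*th*c[...,0]).astype('f4'),(K[1,2]+K[1,1]*th*c[...,1]).astype('f4'),cv2.INTER_CUBIC)[:,:,::-1]
if __name__=="__main__":
    st=bot.observe(); p=bot.grab_frame("wrist")
    a=rectify(p,st,.506,.116,.03)
    g=cv2.GaussianBlur(cv2.cvtColor(a,6),(0,0),2)
    for r in (85,90,95,100,105):
        c=cv2.HoughCircles(g,cv2.HOUGH_GRADIENT,1,10,param1=40,param2=8,minRadius=r-3,maxRadius=r+3)
        if c is not None:
            for u,v,q in c[0][:2]: print(q*.2,.506+.04-v*.0002,.116+.04-u*.0002)
    b=a.copy(); cv2.circle(b,(200,200),95,(0,0,255),1); cv2.imwrite("pics/r4.png",np.hstack([a,b]))
    pin=rectify(p,st,.51,.024,.068,.03); hsv=cv2.cvtColor(np.ascontiguousarray(pin),40)
    m=((hsv[...,0]<8)|(hsv[...,0]>172))&(hsv[...,1]>150)&(hsv[...,2]>80); v,u=np.nonzero(m); print("pin",m.sum()*.04,.51+.03-v.mean()*.0002,.024+.03-u.mean()*.0002)
E
python3 rect.py
```

```text
16.6 0.5065 0.11670001
17.480001 0.5041 0.118300006
17.6 0.5077 0.116500005
18.480001 0.5073 0.118700005
19.039999 0.5057 0.1181
18.58 0.5083 0.11570001
19.6 0.5065 0.1181
19.82 0.5069 0.114300005
20.74 0.5053 0.1179
20.800001 0.5077 0.118300006
pin 59.04 0.5098207317073171 0.023749728997289974
```

View pics/r4.png

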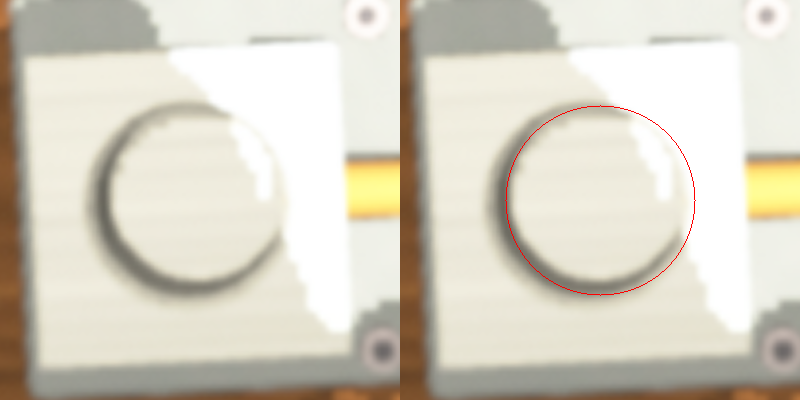

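Bore rim: the rim spans columns 86–288 and rows 99–298 in the rectified view, so the socket is at about (0.5057, 0.1183). The block outline agrees. Now I'll measure the battery's offset in the hand.

```bash
python3 - <<'E'
from rect import *
st=bot.observe(); p=bot.grab_frame("wrist"); x,y,z=st["position"]
a=np.ascontiguousarray(rectify(p,st,x,y,z-.2008+.059,.03,.00015))
hsv=cv2.cvtColor(a,cv2.COLOR_BGR2HSV)
b=a.copy(); cv2.circle(b,(200,200),110,(0,0,255),1); cv2.line(b,(0,200),(399,200),(0,255,0),1);cv2.line(b,(200,0),(200,399),(0,255,0),1); cv2.imwrite("pics/r5.png",np.hstack([a,b]))
E
```

```text
(no output)
```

View pics/r5.png

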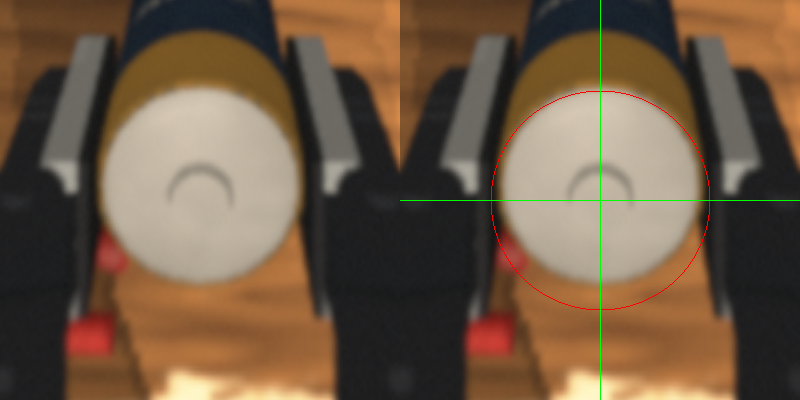

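Emit:
{"method": "arm_command", "body": {"deltas": [[[1.5, -1, 0], [0, 0, 0], 2.5], [[1.5, -1, 0], [0, 0, 0], 2.5], [[1.5, -0.96, 0], [0, 0, 0], 2.5], [[0, 0, 2], [0, 0, 0], 2.5], [[0, 0, 2], [0, 0, 0], 2.5], [[0, 0, 1], [0, 0, 0], 2.5], [[0, 0, 0], [0, 0, 0], 2.5], [[0, 0, 0], [0, 0, 0], 2.5]]}}

```text
clock: 9.0
position: [0.5051, 0.1193, 0.2452]
tool_rot: [-3.142, -0.0, -0.0]
force: [-0.3, -0.2, -1.3]
grip_width: 0.0314
finger_force: 40.2
```

```bash
python3 - <<'E'
from rect import *
st=bot.observe(); print(st["position"])
S={n:bot.grab_frame(n) for n in ["wrist","scene","side"]}
ims=[np.ascontiguousarray(S["wrist"]["frame"][100:340,200:440,::-1])]
for n in ["scene","side"]:
    p=S[n]; q,_=cv2.projectPoints(np.array([[.5057,.1183,.03]]),np.ravel(p["rvec"]),np.ravel(p["tvec"]),np.array(p["K"]),None); u,v=q.ravel().astype(int)
    ims.append(np.ascontiguousarray(p["frame"][v-45:v+25,u-35:u+35,::-1])); print(n,u,v)
cv2.imwrite("pics/m6.png",np.hstack([cv2.resize(i,(266,266),interpolation=2) for i in ims]))
E
```

```text
[0.50514215 0.11925342 0.24515916]
scene 250 262
side 273 272
```

View pics/m6.png

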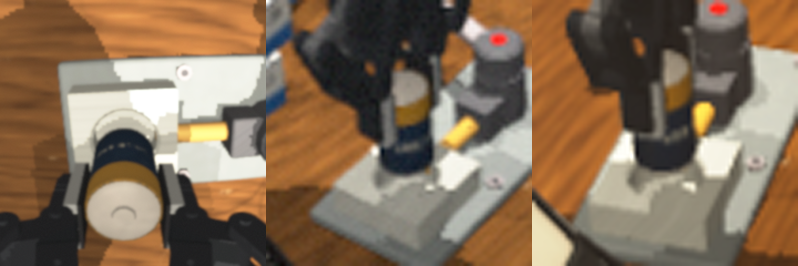

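The battery's foot sits over the bore in all three views. I'll lower it in small steps and watch the force.

Emit:
{"method": "arm_command", "body": {"deltas": [[[0, 0.08, 0.5], [0, 0, 0], 2.5], [[0, 0, 0.5], [0, 0, 0], 2.5], [[0, 0, 0.3], [0, 0, 0], 2.5], [[0, 0, 0.3], [0, 0, 0], 2.5], [[0, 0, 0.2], [0, 0, 0], 2.5], [[0, 0, 0], [0, 0, 0], 2.5]]}}

```text
clock: 9.75
position: [0.5049, 0.1184, 0.2264]
tool_rot: [3.141, 0.0, -0.0]
force: [-0.8, 0.0, -2.2]
grip_width: 0.0324
finger_force: 40.2
```

Emit:
{"method": "arm_command", "body": {"deltas": [[[0, 0, 0.3], [0, 0, 0], 2.5], [[0, 0, 0.3], [0, 0, 0], 2.5], [[0, 0, 0.3], [0, 0, 0], 2.5], [[0, 0, 0.2], [0, 0, 0], 2.5], [[0, 0, 0], [0, 0, 0], 2.5]]}}

```text
clock: 10.25
position: [0.5049, 0.1184, 0.2154]
tool_rot: [3.141, 0.0, -0.0]
force: [0.1, 0.3, -1.3]
grip_width: 0.0321
finger_force: 40.2
```

Emit:
{"method": "arm_command", "body": {"deltas": [[[0, 0, 0.1], [0, 0, 0], 2.5], [[0, 0, 0.1], [0, 0, 0], 2.5], [[0, 0, 0.05], [0, 0, 0], 2.5], [[0, 0, 0], [0, 0, 0], 2.5]]}}

```text
clock: 10.65
position: [0.505, 0.1184, 0.2132]
tool_rot: [3.142, 0.0, -0.0]
force: [0.4, -0.7, -1.4]
grip_width: 0.0316
finger_force: 40.2
```

Emit:
{"method": "arm_command", "body": {"deltas": [[[0, 0, 0.05], [0, 0, 0], 2.5], [[0, 0, 0.05], [0, 0, 0], 2.5], [[0, 0, 0], [0, 0, 0], 2.5]]}}

```text
clock: 10.95
position: [0.5051, 0.1184, 0.2128]
tool_rot: [-3.141, -0.0, -0.0]
force: [-3.7, -2.1, 14.1]
grip_width: 0.0316
finger_force: 42.0
```

Contact came exactly at the expected full depth. I'll release, rise and move towards the knob.

Emit:
{"method": "arm_command", "body": {"deltas": [[[0, 0, -0.05], [0, 0, 0], 5.5], [[0, 0, 0], [0, 0, 0], 5.5], [[0, 0, 0], [0, 0, 0], 5.5], [[0, 0, 0], [0, 0, 0], 5.5], [[0, 0, -1], [0, 0, 0], 5.5], [[0, 0, -2], [0, 0, 0], 5.5], [[0, 0, -3], [0, 0, 0], 5.5], [[0, 0, -3], [0, 0, 0], 5.5], [[0, 0, -3], [0, 0, 0], 5.5], [[0.3, 2.2, 0], [0, 0, 0], 5.5], [[0.3, 3, 0], [0, 0, 0], 5.5], [[0.3, 3, 0], [0, 0, 0], 5.5], [[0.3, 2, 0], [0, 0, 0], 5.5], [[0.3, 1, 0], [0, 0, 0], 5.5], [[0, 0, 0], [0, 0, 0], 5.5], [[0, 0, 0], [0, 0, 0], 5.5]]}}

```text
clock: 12.55
position: [0.52, 0.0074, 0.3329]
tool_rot: [-3.141, -0.0, 0.0]
force: [-0.1, 0.2, -0.0]
grip_width: 0.0549
finger_force: 0.0
```

```bash
cat > d.py <<'E'
from rect import *
import sys
st=bot.observe(); print(st["position"]); W=bot.grab_frame("wrist")
for k,z in dict(crank_knob=.0815,crank_axis=.0815,pin_top=.068,socket_mouth=.03,battery_mid=.042).items():
    for m in bot.mark_of(k,W)[:2]: print(k,round(m["p"],2),m["at"],at_z(W,m["at"],z,st).round(4))
a=rectify(W,st,.5777,.0067,.1005); b=rectify(W,st,.5098,.0237,.068); 
o=np.hstack([a,b]); cv2.imwrite(f"pics/{sys.argv[1]}.png",np.vstack([o,np.hstack([W["frame"][:,:,::-1][200:,:],np.zeros((200,160,3),np.uint8)])]))
E
python3 d.py m7
```

```text
[0.51996745 0.00736809 0.33286423]
crank_knob 0.68 [311.5, 130.2] [0.5789 0.0073 0.0815]
crank_axis 0.65 [290.6, 221.6] [0.5085 0.0235 0.0815]
pin_top 0.45 [291.5, 211.0] [0.5121 0.0236 0.068 ]
socket_mouth 0.69 [199.1, 204.1] [0.5038 0.1174 0.03  ]
battery_mid 0.83 [496.1, 326.5] [ 0.3358 -0.236   0.042 ]
battery_mid 0.78 [460.5, 302.9] [ 0.3857 -0.1659  0.042 ]
```

View pics/m7.png

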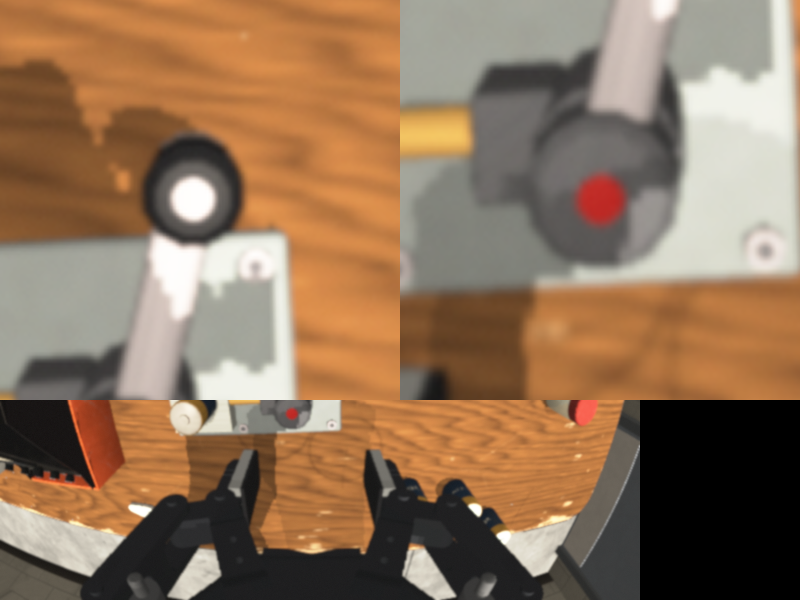

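The knob cap is at rectified (193,199), so the knob is at about (0.578,0.008). It is exactly 70 mm from the pin at (0.510,0.0237). I'll grip it.

Emit:
{"method": "arm_command", "body": {"deltas": [[[2, 0, 0], [0, 0, 0], 5.5], [[2, -0.04, 0], [0, 0, 0], 5.5], [[1.8, 0, 0], [0, 0, 0], 5.5], [[0, 0, 2], [0, 0, 0], 5.5], [[0, 0, 3], [0, 0, 0], 5.5], [[0, 0, 2.5], [0, 0, 0], 5.5], [[0, 0, 2], [0, 0, 0], 5.5], [[0, 0, 0], [0, 0, 0], 5.5], [[0, 0, 0], [0, 0, 0], 1.5], [[0, 0, 0], [0, 0, 0], 1.5], [[0, 0, 0], [0, 0, 0], 1.5], [[0, 0, 0], [0, 0, 0], 1.5], [[0, 0, 0], [0, 0, 0], 1.5], [[0, 0, 0], [0, 0, 0], 1.5]], "newtons": 40}}

```text
clock: 14.25
position: [0.5785, 0.0069, 0.2384]
tool_rot: [-3.141, -0.002, -0.0]
force: [2.5, 0.6, 6.0]
grip_width: 0.0207
finger_force: 39.5
```

```bash
python3 - <<'E'
import numpy as np
t=-.229-np.arange(0,1.75,.1); p=70*np.c_[np.cos(t),np.sin(t)]
for i,d in enumerate(np.diff(p,axis=0)): print(round(.1*(i+1),1),(d/10).round(2)*[1,-1], (p[i+1]/1000+[.5098,.0237]).round(4), (8.5*np.array([-np.sin(t[i+1]),np.cos(t[i+1])])).round(1))
E
```

```text
0.1 [-0.19  0.67] [0.576  0.0011] [2.7 8. ]
0.2 [-0.26  0.65] [ 0.5735 -0.0054] [3.5 7.7]
0.3 [-0.32  0.62] [ 0.5702 -0.0116] [4.3 7.3]
0.4 [-0.38  0.59] [ 0.5664 -0.0175] [5.  6.9]
0.5 [-0.44  0.54] [ 0.562  -0.0229] [5.7 6.3]
0.6 [-0.49  0.5 ] [ 0.5571 -0.0279] [6.3 5.7]
0.7 [-0.54  0.45] [ 0.5517 -0.0324] [6.8 5.1]
0.8 [-0.58  0.39] [ 0.5459 -0.0363] [7.3 4.4]
0.9 [-0.62  0.33] [ 0.5397 -0.0396] [7.7 3.6]
1.0 [-0.65  0.27] [ 0.5333 -0.0423] [8.  2.8]
1.1 [-0.67  0.2 ] [ 0.5266 -0.0443] [8.3 2. ]
1.2 [-0.69  0.13] [ 0.5197 -0.0456] [8.4 1.2]
1.3 [-0.7   0.06] [ 0.5127 -0.0462] [8.5 0.4]
1.4 [-0.7  -0.01] [ 0.5057 -0.0462] [ 8.5 -0.5]
1.5 [-0.7  -0.08] [ 0.4988 -0.0454] [ 8.4 -1.3]
1.6 [-0.68 -0.14] [ 0.4919 -0.044 ] [ 8.2 -2.2]
1.7 [-0.67 -0.21] [ 0.4853 -0.0419] [ 8. -3.]
```

Emit:
{"method": "arm_command", "body": {"deltas": [[[-0.19, 0.67, 0], [0, 0, 0], 1.5], [[-0.26, 0.65, 0], [0, 0, 0], 1.5], [[-0.32, 0.62, 0], [0, 0, 0], 1.5], [[-0.38, 0.59, 0], [0, 0, 0], 1.5], [[-0.44, 0.54, 0], [0, 0, 0], 1.5], [[-0.49, 0.5, 0], [0, 0, 0], 1.5], [[-0.54, 0.45, 0], [0, 0, 0], 1.5], [[0, 0, 0], [0, 0, 0], 1.5]]}}

```text
clock: 15.05
position: [0.5513, -0.0339, 0.2381]
tool_rot: [3.142, 0.0, -0.001]
force: [-1.3, -0.2, 7.4]
grip_width: 0.0204
finger_force: 39.8
```

Emit:
{"method": "arm_command", "body": {"deltas": [[[-0.58, 0.39, 0], [0, 0, 0], 1.5], [[-0.31, 0.17, 0], [0, 0, 0], 1.5]]}}

```text
clock: 15.25
position: [0.5428, -0.039, 0.2382]
tool_rot: [-3.141, -0.001, -0.0]
force: [0.2, 1.5, 7.3]
grip_width: 0.0206
finger_force: 39.8
```

Emit:
{"method": "arm_command", "body": {"deltas": [[[-0.31, 0.16, 0], [0, 0, 0], 1.5], [[-0.32, 0.14, 0], [0, 0, 0], 1.5]]}}

```text
clock: 15.45
position: [0.5368, -0.0418, 0.2382]
tool_rot: [-3.141, -0.001, -0.0]
force: [1.2, 2.0, 6.4]
grip_width: 0.0208
finger_force: 39.8
```

Emit:
{"method": "arm_command", "body": {"deltas": [[[-0.33, 0.13, 0], [0, 0, 0], 1.5], [[-0.33, 0.11, 0], [0, 0, 0], 1.5]]}}

```text
clock: 15.65
position: [0.5302, -0.0441, 0.2382]
tool_rot: [-3.141, -0.001, -0.0]
force: [0.4, 2.2, 7.1]
grip_width: 0.0205
finger_force: 39.8
```

Emit:
{"method": "arm_command", "body": {"deltas": [[[-0.34, 0.09, 0], [0, 0, 0], 1.5], [[-0.34, 0.07, 0], [0, 0, 0], 1.5]]}}

```text
clock: 15.85
position: [0.5234, -0.0457, 0.2382]
tool_rot: [-3.141, -0.001, -0.0]
force: [1.0, 1.6, 6.9]
grip_width: 0.0208
finger_force: 39.9
```

Emit:
{"method": "arm_command", "body": {"deltas": [[[-0.35, 0.06, 0], [0, 0, 0], 1.5], [[-0.35, 0.04, 0], [0, 0, 0], 1.5]]}}

```text
clock: 16.05
position: [0.517, -0.0466, 0.2384]
tool_rot: [-3.141, -0.003, 0.0]
force: [9.3, 3.7, 5.6]
grip_width: 0.0206
finger_force: 39.7
```

The limiter is slipping. It started between x=0.5234 and 0.517, so about 14 mm more gives a pin rise of 2.4–3.5 mm.

Emit:
{"method": "arm_command", "body": {"deltas": [[[-0.35, 0.03, 0], [0, 0, 0], 1.5], [[-0.35, 0.01, 0], [0, 0, 0], 1.5]]}}

```text
clock: 16.25
position: [0.5104, -0.0469, 0.2386]
tool_rot: [-3.141, -0.005, 0.0]
force: [8.0, 2.2, 4.4]
grip_width: 0.0211
finger_force: 39.5
```

Emit:
{"method": "arm_command", "body": {"deltas": [[[-0.35, -0.01, 0], [0, 0, 0], 1.5], [[-0.35, -0.03, 0], [0, 0, 0], 1.5], [[-0.1, -0.01, 0], [0, 0, 0], 1.5], [[0, 0, 0], [0, 0, 0], 1.5]]}}

```text
clock: 16.65
position: [0.5024, -0.0466, 0.2385]
tool_rot: [-3.141, -0.004, 0.0]
force: [7.3, 1.3, 5.2]
grip_width: 0.0208
finger_force: 39.5
```

Emit:
{"method": "arm_command", "body": {"deltas": [[[0, 0, 0], [0, 0, 0], 5], [[0, 0, 0], [0, 0, 0], 5], [[0, 0, 0], [0, 0, 0], 5], [[0, 0, 0], [0, 0, 0], 5], [[0, 0, -1], [0, 0, 0], 5], [[0, 0, -2], [0, 0, 0], 5], [[0, 0, -2.5], [0, 0, 0], 5], [[0, 0, -2.5], [0, 0, 0], 5], [[0, 0, -1.4], [0, 0, 0], 5], [[-0.6, -3, 0], [0, 0, 0], 5], [[-0.6, -3, 0], [0, 0, 0], 5], [[-0.6, 0, 0], [0, 0, 0], 5], [[0, 0, 0], [0, 0, 0], 5], [[0, 0, 0], [0, 0, 0], 5]]}}

```text
clock: 18.05
position: [0.4833, 0.0124, 0.3321]
tool_rot: [3.141, -0.0, -0.001]
force: [0.6, 0.3, 0.3]
grip_width: 0.05
finger_force: 0.0
```

```bash
cat d.py | sed 's/.5777,.0067,.1005/.5045,.118,.071/;s/.5098,.0237,.068)/.5028,-.0456,.1005)/' > e.py; python3 e.py m8; cat > pin.py <<'E'
from rect import *
def pinpx(f):
    hsv=cv2.cvtColor(np.ascontiguousarray(f[:,:,::-1]),cv2.COLOR_BGR2HSV); return (((hsv[...,0]<8)|(hsv[...,0]>172))&(hsv[...,1]>150)&(hsv[...,2]>80))
for n in ["scene","side"]:
    p=bot.grab_frame(n); q,_=cv2.projectPoints(np.array([[.5098,.0237,z] for z in (.068,.071)]),np.ravel(p["rvec"]),np.ravel(p["tvec"]),np.array(p["K"]),None); q=q.reshape(2,2)
    u,v=q[0].astype(int)
    for nm,f in (("start",cv2.imread(f"pics/{n}0.png")[:,:,::-1]),("now",p["frame"])):
        m=pinpx(f)[v-12:v+12,u-12:u+12]; a,b=np.nonzero(m); print(n,nm,m.sum(),u-12+b.mean(),v-12+a.mean(),a.min()+v-12,a.max()+v-12)
    print("expected shift per 3mm",q[1]-q[0])
E
python3 pin.py
```

```text
[0.48331444 0.01238581 0.33209645]
crank_knob 0.58 [392.0, 181.7] [ 0.5046 -0.0487  0.0815]
crank_axis 0.79 [295.3, 174.4] [0.5099 0.024  0.0815]
pin_top 0.51 [295.5, 171.7] [0.5086 0.0245 0.068 ]
socket_mouth 0.66 [199.3, 168.5] [0.5034 0.1175 0.03  ]
battery_mid 0.88 [192.4, 167.5] [0.5073 0.1196 0.042 ]
battery_mid 0.8 [469.4, 277.2] [ 0.3853 -0.1626  0.042 ]
scene start 9 275.6666666666667 226.88888888888889 226 228
scene now 10 275.5 226.8 226 228
expected shift per 3mm [-0.03724465 -0.99169298]
side start 10 286.5 228.8 228 230
side now 16 286.625 228.125 226 230
expected shift per 3mm [-0.07742615 -1.1695224 ]
```

View pics/m8.png

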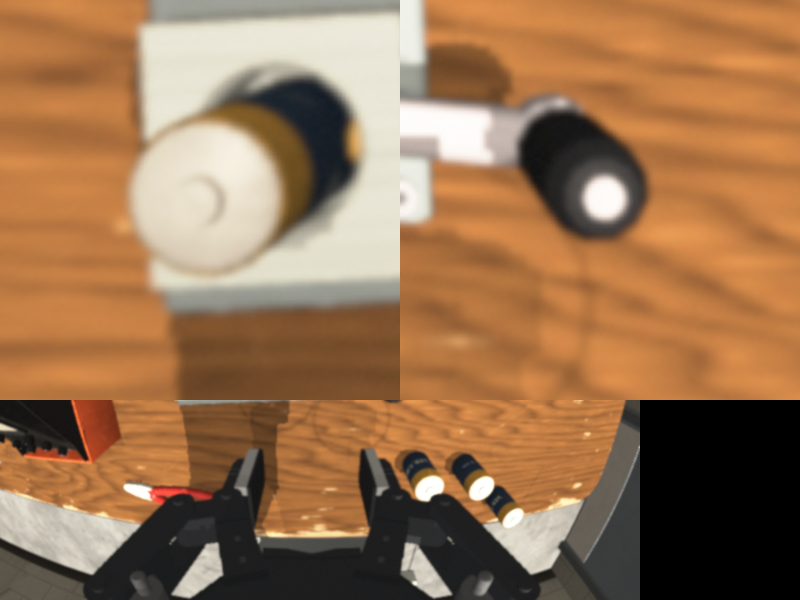

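The battery stands fully down in the bore, with its cap at rectified (207,197) for z=71 mm. The knob is where it was left. The slip path was 14.6–21 mm, so the pin rose 2.5–3.6 mm, and the gripper is clear of everything. I'll hand in.

```bash
python3 -c "
from workcell import bot
print(bot.job_done())"
```

```text
the job is handed in; nothing more can be done
None
```

The job is handed in: the battery is fully down in its socket and released, the crank was turned clockwise until the limiter slipped, and the jar and reel were not touched. The pin rise is about 2.5–3.6 mm, worked out from the knob's travel, because the camera check was too coarse to confirm it; no verdict came back.

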